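Set up the fume extractor for soldering

ROBOT

A 7-joint arm with a two-finger parallel gripper is mounted at the origin on the work surface. World frame = base frame: x ahead of the robot, y to its left, z up, the work surface at z = 0. Lengths are in mm, angles in rad, forces in N, time in s.
With the tool pointing down it reaches from about 425 to 1025 mm from the base axis. Payload 3.6 kg.
Tool frame: the origin (TCP) lies midway between the tips of the shut fingers; the grasp point (between the pads) lies 19 mm behind it (r.grip_point_offset is the distance from the TCP to the grasp point, in mm); z points along the fingers, y is the direction in which the jaws open and shut (so a half turn about z gives the same grasp; the last joint's range is limited). The gripper opens to 85 mm and grips with 20 to 120 N. Pads are 22 mm wide; open, the fingers measure 114 mm over their backs; the gripper's body (76 mm by 85 mm) begins 54 mm behind the grasp point. The pads swing forward as they close: fully open they stand 13 mm farther back than shut.
Start: joints at [-1.208, 0.591, 0.048, 1.609, -0.033, 0.943, -0.034], TCP at [319.127, 650.99, 231.302] pointing down, gripper open.
Joint ranges: [-2.69, 2.69], [-0.47, 2.24], [-1.27, 1.36], [0.19, 2.51], [-1.53, 4.68], [0.08, 2.07], [-3.09, 3.09]. Speed limits (rad/s): [2.57, 2.57, 3.14, 3.14, 3.14, 3.14, 3.14].

INTERFACE

Orientations are given as [roll, pitch, yaw] about the fixed x, y, z axes, in that order (R = Rz(yaw) Ry(pitch) Rx(roll)).
In Python, from plant import r gives the robot as it stands.
- The arm moves only by the tool apply_moves, never from a script. Its arguments are lists of equal length, an entry for each row: "rot": the turn, a rotation vector about the world's x, y, z scaled (see below), a list of three; "dp": the shift along the world's x, y, z scaled (see below), a list of three; "fingers": the opening, from 0 (shut) to 1 (fully open). In form: {"rot": [[ax, ay, az], ...], "dp": [[x, y, z], ...], "fingers": [fingers, ...]}. A call has 1 to 12 rows; each row is the pose to reach, as a shift and turn from the pose commanded when the call began; what a row does not reach only later rows make up. The controller multiplies each number of a shift by 750 mm and each number of a turn by 30 degrees. A row lasts 1/12 s, in which the tool goes at most 41.7 mm and 7.16 degrees, less where a joint would pass 70% of its speed; a pose out of reach is approached as far as the arm can. A call with a number of a shift or a turn outside -1 to 1 is refused whole. A call with a gripper value outside its range is refused whole. The fingers move at their own pace and stop on an object; "force" is the grip in N (left out, the last holds). Time passes only in rows, so rows that repeat a pose let the fingers close. It gives the time, the measured TCP pose, the force and the opening at its end, in the units of the state.
- r.get_obs(): the state, without advancing time (a new reading comes with each control period).
- r.grab_frame(name): name is "scene" or "top"; returns (picture, depth): 420x560x3 uint8, red, green, blue; 420x560 float32, mm along the optical axis (not along the pixel's ray), 0 where there is no reading.
- r.camera_params(name): a dict with "K" (3x3 intrinsics, pixels), "R" (3x3) and "t" (3): a world point X has camera coordinates R X + t. Camera axes: x right, y down, z forward; pixel columns grow to the right and rows downward; lengths in mm; the calibration is good to about 2 mm. A picture is of the moment at which its call begins. camera_params takes no time and is no camera call.
- r.hand_in(): hands the job in, once; it reports no verdict.
The state is a dict: "clock": time; "q": joint angles; "dq": joint speeds; "joint_efforts": joint torques, N m; "eef_pos": TCP position; "eef_rot": TCP orientation; "wrist_force": force on the tool from outside, world axes, zero at the start; "torque": the same for the moment, N m; "width": finger opening in mm.
Only numpy, scipy, OpenCV 4.12 (cv2) and the standard library are available. Lean on these libraries where they do the work, as an engineer would, in place of code of your own. Each camera call takes 0.05 s, during which the arm holds its last target. There are 200 camera calls.

TASK

Get the soldering place ready: push the circuit-board holder along the bench, straight towards the fume extractor's intake, until its front rests squarely against the extractor's foot, and set the extractor to full suction by pushing its orange-knobbed speed lever past the low-speed detent, all the way to the full-speed stop. Just push with the fingers: do not lift the holder or tip it up, and leave the other things on the bench where they are.

Things in the scene. Friction and masses are not known exactly. Their poses are not given: they have to be found in the camera images.
- extractor: Bench-top solder fume extractor, fixed: grey upright housing 110 (x) x 170 (y) mm, 212 mm high, on a dark steel foot plate 150 (x) x 190 (y) x 12 mm; side knobs reach y = +-101 mm. Origin: centre of the foot's underside, on the bench. Own +z is up; the black intake grille looks along own -x; the foot's front edge is at x = -75 mm, 20 mm in front of the housing.
- quadrant (a point): Middle of the top of the black quadrant plate, 64 (x) x 110 (y) mm, on the extractor's roof: 222 mm above the bench, axes as the extractor's. The speed lever sticks up out of its slot, which runs along y. Dots on the intake side of the slot: white (off) at y = -40 mm, yellow (low) at y = 0, two green (full) at y = +40 mm.
- speed_lever (a joint): Speed lever, swings about a pivot 30 mm below quadrant, along own y of the extractor. 0 rad: off, leaning 0.40 towards -y. 0.40: low, upright, in a spring detent. 0.80: full, leaning 0.40 towards +y, at the end stop. 4 N at the knob (6 N low on the stem) starts it, 5 N (9 N) drives it out of the detent. Let go at 0.17 to 0.63 it returns to low; past 0.67 it snaps to full.
- lever_knob (a point): Centre of the lever's orange ball knob, 20 mm in diameter, 95 mm from the pivot; the steel stem below it is 8 mm thick. In the extractor's frame it is at x = 0 and y = -37, z = 279 mm when off, y = 0, z = 287 mm at low, y = +37, z = 279 mm at full.
- board_holder: Loose board holder, 0.3 to 0.65 kg: two aluminium side rails 90 (x) x 8 x 40 mm high at y = +-60 mm (128 mm wide), blue cross bars at front and rear, z = 6 to 30 mm, outer faces at x = +-45 mm. Green board on top, 55 mm high with parts. Origin: centre of its underside. Own +x: its front, facing the extractor's foot. Against the foot its origin is at x = -120 mm in the extractor's frame.
- holder_rear (a point): Middle of the outer face of the holder's rear cross bar, 18 mm above the bench, axes as the holder's: push here along the holder's +x. At the start the holder is turned up to 0.2 rad from square to the extractor and stands up to 30 mm to a side of the intake's middle, with 70 to 150 mm to go.
- screwdriver: Yellow-handled screwdriver, 200 mm long, lying; leave alone.
- side_cutters: Side cutters with orange grips, about 130 x 60 mm, 12 mm high, lying behind the extractor; leave alone.
- solder_spool: Standing metal spool of solder, 60 mm in diameter, 46 mm high, beside the holder's way; leave alone.
- heat_sink: Dark finned heat sink 46 x 50 x 26 mm, beside the holder's way; leave alone.
- flux_bottle: White flux bottle with a red cap, 44 mm in diameter, 105 mm high; leave alone.
- multimeter: Yellow multimeter 170 x 84 x 36 mm, lying; leave alone.
- solder_pump: Blue desoldering pump, about 190 mm long, 24 mm wide, lying; leave alone.
Not all that is in view belongs to the job. Leave any red look-alike of the board_holder alone.

How it is judged:
By the outcome, as a careful person would: the job done as asked, in the order asked, and still so for the second after the job is handed in, with the robot touching nothing.
It also fails if it takes over 61 s, if anything falls off the work surface, if the arm or the gripper's body presses on something with over 40 N, if the wrist force passes 120 N, or if a joint passes its speed limit or range.

## Working session

There is one attempt and no reset: what is moved stays moved. The work goes in short steps, Python scripts to look and compute and a tool call to move; the robot and the scene stay as the last step left them, time stands still between calls to the robot, and variables do not carry over. Pictures are saved under pics/ and viewed, about 8 in all and at most 12, crops included, and the job is handed in when it is done.

Besides the shell and the picture viewer there is one more tool, called after "Call:" as name(argument=value, ...) on one line, values as JSON. apply_moves: Moves the arm, as the interface text tells. Shifts and turns lie within -1 to 1; 1 stands for 750 mm of shift or 30 degrees of turn. Its arguments: {"type":"object","properties":{"rot":{"type":"array"},"dp":{"type":"array"},"fingers":{"type":"array"},"force":{"type":"number"}},"required":["rot","dp","fingers"]}

```bash
mkdir -p pics; ls; python3 - <<'E'
from plant import r
import cv2,numpy as np
for n in("scene","top"):
    p,d=r.grab_frame(n); np.savez(f"{n}0.npz",p=p,d=d)
    cv2.imwrite(f"pics/{n}0.png",p[:,:,::-1])
    c=r.camera_params(n); print(n,c["K"].tolist(),np.round(c["R"],3).tolist(),np.round(c["t"]).tolist())
o=r.get_obs(); print(o)
E
```

```text
pics
scene [[429.649555441188, 0.0, 284.92985300872306], [0.0, 429.649555441188, 208.89568911742873], [0.0, 0.0, 1.0]] [[-0.08, 0.997, -0.006], [0.612, 0.044, -0.79], [-0.787, -0.066, -0.613]] [104.0, -215.0, 1787.0]
top [[482.258919150285, 0.0, 274.0591165376811], [0.0, 482.258919150285, 212.61308616364306], [0.0, 0.0, 1.0]] [[-0.023, -1.0, -0.011], [-0.989, 0.024, -0.144], [0.144, 0.007, -0.99]] [-24.0, 570.0, 1466.0]
{'clock': 0.1, 'q': array([-1.20847771,  0.5920508 ,  0.0483001 ,  1.60971579, -0.03330896,
        0.94271717, -0.03370129]), 'dq': array([ 0.00033728, -0.00062139,  0.0007138 , -0.00233563, -0.000323  ,
        0.00179288, -0.00050636]), 'joint_efforts': array([ 4.06151623e-03, -5.49995220e+01,  1.55279294e+00, -1.98827845e+01,
        9.67552944e-03,  3.79461417e-03, -6.89503494e-06]), 'eef_pos': array([318.79439803, 650.29776751, 230.23010758]), 'eef_rot': array([-3.13950918e+00,  1.08012717e-04,  2.68585079e+00]), 'wrist_force': array([-0.03835014, -0.06273344, -0.65272754]), 'torque': array([-0.01931789,  0.03542519,  0.00681203]), 'width': 85.57286340026724}
```

View pics/scene0.png

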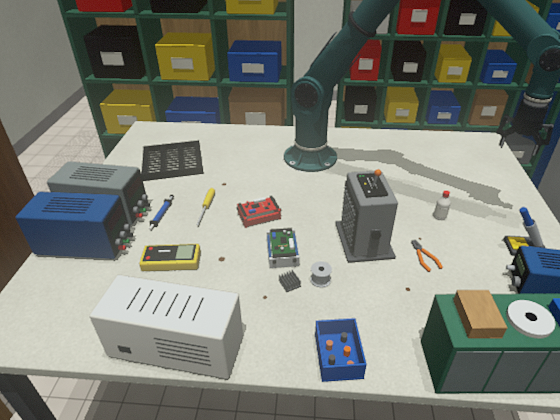

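View pics/top0.png

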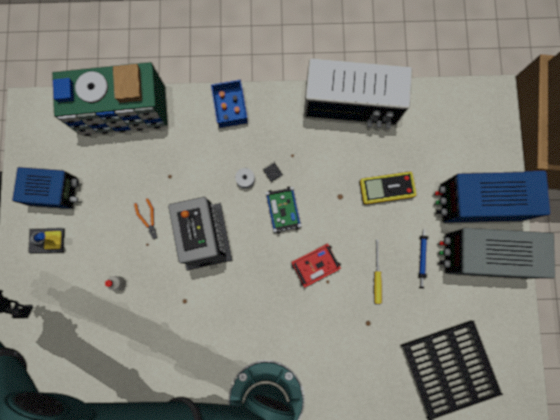

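Top view: green holder at (283,210), red look-alike at (316,265), extractor at (200,232) with its grille facing right (world −y). The lever knob is near (184,213) or (190,240), to be checked. Candidates for the holder are the green (283,210) and the red (316,265). I choose green and check it in a close crop.

```bash
cat > h.py <<'E'
import numpy as np,cv2
from plant import r
def ray(n,u,v,z):
    c=r.camera_params(n);K,R,t=c["K"],np.array(c["R"]),np.array(c["t"])
    d=R.T@np.linalg.solve(K,[u,v,1.]);o=-R.T@t
    return o+d*(z-o[2])/d[2]
def proj(n,X):
    c=r.camera_params(n);p=c["K"]@(c["R"]@np.array(X,float)+c["t"]);return p[:2]/p[2]
def cloud(n,d):
    c=r.camera_params(n);v,u=np.mgrid[:420,:560]
    P=np.stack([u,v,np.ones_like(u)],-1)@np.linalg.inv(c["K"]).T*d[...,None]
    return (P-c["t"])@c["R"]
E
python3 - <<'E'
from h import *
a=np.load("top0.npz");p,d=a["p"],a["d"];P=cloud("top",d)
s=np.load("scene0.npz")
t=cv2.resize(p[160:290,150:350],None,fx=4,fy=4,interpolation=cv2.INTER_CUBIC)[:,:,::-1]
cv2.imwrite("pics/c1.png",t[:520])
cv2.imwrite("pics/c2.png",cv2.resize(s["p"][160:300,230:420],None,fx=4,fy=4,interpolation=cv2.INTER_CUBIC)[:,:,::-1])
hsv=cv2.cvtColor(p,cv2.COLOR_RGB2HSV)
def rect(m,name):
    q=P[m][:,:2].astype(np.float32); print(name,len(q),[np.round(x,1) for x in cv2.minAreaRect(q)],np.median(P[m],0).round(1))
win=np.zeros(d.shape,bool);win[180:240,258:305]=1
rect(win&(P[...,2]>12),"holder all")
rect(win&(P[...,2]>12)&(hsv[...,0]>45)&(hsv[...,0]<85)&(hsv[...,1]>90),"board green")
win[:]=0;win[185:280,160:240]=1
rect(win&(abs(P[...,2]-217)<10),"roof")
rect(win&(P[...,2]>5)&(P[...,2]<20),"foot")
for n,img,D in(("top",p,d),("scene",s["p"],s["d"])):
    h=cv2.cvtColor(img,cv2.COLOR_RGB2HSV);Q=cloud(n,D)
    m=(h[...,0]<14)&(h[...,1]>150)&(h[...,2]>110)&(Q[...,2]>230)&(Q[...,2]<310)
    v,u=np.nonzero(m);print(n,"knob",len(u),u.mean(),v.mean(),np.median(Q[m],0).round(1))
E
```

```text
holder all 1182 [array([519.6, -74.6]), array([324.8,  93.8]), np.float64(7.2)] [579.3 -67.3  42.6]
board green 461 [array([495.8, -73.7]), array([280.5,  77. ]), np.float64(5.4)] [585.4 -72.7  42.5]
roof 2211 [array([504.7, 187.4]), array([169.9, 109.9]), np.float64(10.8)] [500.2 184.2 214.1]
foot 790 [array([520.3, 202.7]), array([254. , 302.8]), np.float64(89.4)] [493.3 132.5   8.5]
top knob 28 184.64285714285714 213.5 [535.9 193.4 289.2]
scene knob 256 413.26171875 40.10546875 [-811.4  502.5  291.9]
```

View pics/c1.png

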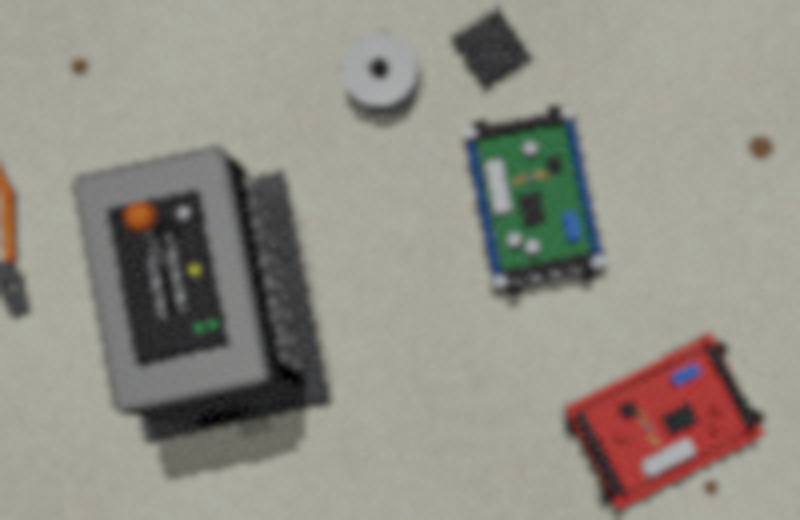

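View pics/c2.png

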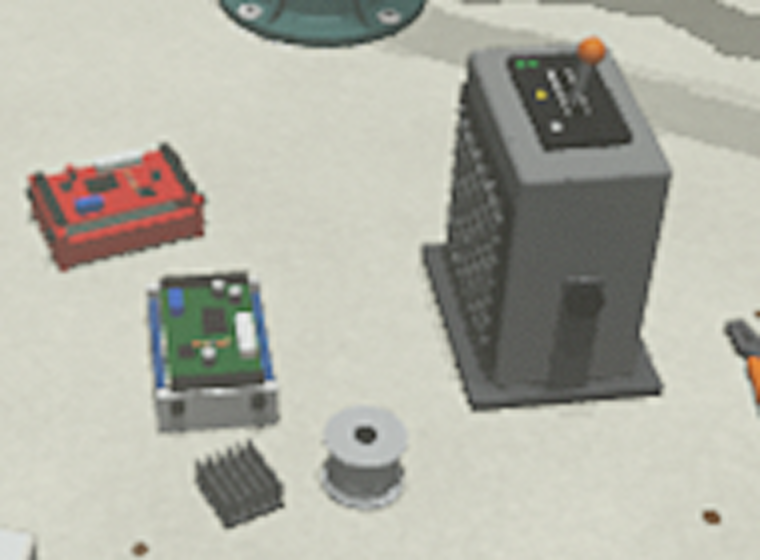

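```bash
cat >> h.py <<'E'
def comp(m,seed):
    m=cv2.morphologyEx(m.astype(np.uint8),cv2.MORPH_CLOSE,np.ones((3,3)))
    _,l=cv2.connectedComponents(m); return l==l[seed[1],seed[0]]
def holder(p,P,seed):
    hsv=cv2.cvtColor(p,cv2.COLOR_RGB2HSV)
    g=(hsv[...,0]>40)&(hsv[...,0]<90)&(hsv[...,1]>90)&(P[...,2]>25)&(P[...,2]<75)
    b=(hsv[...,0]>100)&(hsv[...,0]<130)&(hsv[...,1]>100)&(P[...,2]>10)&(P[...,2]<50)
    out={}
    for k,m in(("green",g),("bars",g|b),("all",(P[...,2]>15)&(P[...,2]<75))):
        m=comp(m,seed)
        v,u=np.nonzero(m); X=np.array([ray("top",a,c,{"green":46,"bars":34,"all":40}[k])[:2] for a,c in zip(u,v)],np.float32)
        out[k]=cv2.minAreaRect(X); print(k,m.sum(),[np.round(x,1) for x in out[k]])
E
python3 - <<'E'
from h import *
a=np.load("top0.npz");p,d=a["p"],a["d"];P=cloud("top",d)
holder(p,P,(275,215))
print("z",[P[v,u].round(0).tolist() for u,v in((283,205),(275,215),(283,222),(285,190))])
z=P[...,2]
m=comp(abs(z-212)<8,(175,235));v,u=np.nonzero(m)
print("roof",cv2.minAreaRect(P[m][:,:2].astype(np.float32)))
X=np.array([ray("top",a,c,212)[:2] for a,c in zip(u,v)],np.float32);print("roof ray",cv2.minAreaRect(X))
print("knob",ray("top",184.64,213.5,280))
# foot front edge corners from crop c1 (4x, origin 150,160)
for uv in((284,174),(328,403)): print("foot corner",ray("top",150+uv[0]/4,160+uv[1]/4,12))
for nm,uv,zz in(("white",(183,213),222),("green",(207,326),222),("yel",(194,270),222),("spoolR",(380,75),46),("hs",(491,48),26)): print(nm,ray("top",150+uv[0]/4,160+uv[1]/4,zz).round(1))
print("holder bar corners", [ray("top",150+x/4,160+y/4,30).round(1)[:2].tolist() for x,y in((468,142),(498,275),(570,122),(600,260))])
E
```

```text
green 500 [array([581.5, -65.2]), array([105.7,  70.9]), np.float64(9.9)]
bars 647 [array([583.3, -64.6]), array([106.6,  83.6]), np.float64(10.0)]
all 1197 [array([580.5, -67.1]), array([139.6,  88.9]), np.float64(10.0)]
z [[593.0, -66.0, 42.0], [562.0, -40.0, 42.0], [537.0, -64.0, 59.0], [638.0, -73.0, 54.0]]
roof ((439.2347717285156, 133.19200134277344), (364.8978271484375, 170.39657592773438), 39.47323226928711)Traceback (most recent call last):
  File "<stdin>", line 8, in <module>
  File "h.py", line 4, in ray
    c=r.camera_params(n);K,R,t=c["K"],np.array(c["R"]),np.array(c["t"])
ValueError: time passes only in moves, steps and waits
```

```bash
python3 - <<'E'
s=open("h.py").read()
s=s.replace("r.camera_params(n)","cam(n)").replace("def ray","C={}\ndef cam(n):\n    if n not in C: C[n]=r.camera_params(n)\n    return C[n]\ndef ray",1)
open("h.py","w").write(s)
E
cat > m.py <<'E'
from h import *
a=np.load("top0.npz");p,d=a["p"],a["d"];P=cloud("top",d)
z=P[...,2]
m=(abs(z-212)<8);m[:185]=0;m[285:]=0;m[:,:160]=0;m[:,240:]=0;v,u=np.nonzero(comp(m,(175,235)))
X=np.array([ray("top",a,c,212)[:2] for a,c in zip(u,v)],np.float32);print("roof ray",cv2.minAreaRect(X))
print("knob",ray("top",184.64,213.5,280))
for uv in((284,174),(328,403)): print("foot corner",ray("top",150+uv[0]/4,160+uv[1]/4,12))
for nm,uv,zz in(("white",(183,213),222),("green",(207,326),222),("yel",(194,270),222),("spoolR",(380,75),46),("hs",(491,48),26)): print(nm,ray("top",150+uv[0]/4,160+uv[1]/4,zz).round(1))
print("holder bar corners", [ray("top",150+x/4,160+y/4,30).round(1)[:2].tolist() for x,y in((468,142),(498,275),(570,122),(600,260))])
E
python3 m.py
```

```text
roof ray ((504.2475891113281, 186.88819885253906), (169.74496459960938, 110.01170349121094), 10.950788497924805)
knob [538.33745554 195.90260337 280.        ]
foot corner [607.57616127 131.84006882  12.        ]
foot corner [424.35837023  98.50749779  12.        ]
white [546.9 176.6 222. ]
green [468.6 160.2 222. ]
yel [507.3 169.1 222. ]
spoolR [679.   51.6  46. ]
hs [703.2 -36.1  26. ]
holder bar corners [[626.6, -16.2], [520.3, -37.5], [640.7, -97.3], [530.2, -117.7]]
```

Call:
apply_moves(rot=[[0,0,0],[0,0,0],[0,0,0],[0,0,0],[0,0,0],[0,0,-0.2],[0,0,-0.4],[0,0,-0.5],[0,0,-0.6],[0,0,-0.7],[0,0,-0.8],[0,0,-0.9]], dp=[[0,0,0.055],[0,0,0.11],[0,0,0.16],[0,0,0.21],[0,0,0.25],[0.02,-0.05,0.25],[0.05,-0.1,0.25],[0.08,-0.15,0.25],[0.11,-0.2,0.25],[0.13,-0.25,0.25],[0.15,-0.3,0.25],[0.18,-0.35,0.25]], fingers=[1,1,1,1,1,1,1,1,1,1,1,1], force=20)

```text
clock: 1.1
eef_pos: [450.8, 390.9, 418.4]
eef_rot: [-3.14, -0.0, 2.213]
wrist_force: [0.3, 0.7, -1.1]
width: 85.2
```

Call:
apply_moves(rot=[[0,0,-0.1],[0,0,-0.2],[0,0,-0.3],[0,0,-0.4],[0,0,-0.5],[0,0,-0.6],[0,0,-0.7],[0,0,-0.8],[0,0,-0.866],[0,0,-0.866],[0,0,-0.866],[0,0,-0.866]], dp=[[0.02,-0.05,0],[0.04,-0.1,0],[0.06,-0.15,0],[0.08,-0.2,0],[0.1,-0.25,0],[0.12,-0.3,0],[0.14,-0.35,0],[0.16,-0.4,0],[0.18,-0.45,0],[0.19,-0.5,0],[0.19,-0.55,0],[0.19,-0.6,0]], fingers=[1,1,1,1,1,1,1,1,1,1,1,1])

```text
clock: 2.1
eef_pos: [593.6, -58.4, 418.2]
eef_rot: [-3.14, 0.0, 1.761]
wrist_force: [0.5, -0.6, 0.0]
width: 85.6
```

Call:
apply_moves(rot=[[0,0,0],[0,0,0],[0,0,0],[0,0,0],[0,0,0],[0,0,0],[0,0,0],[0,0,0],[0,0,0],[0,0,0],[0,0,0],[0,0,0]], dp=[[0,-0.05,0],[0,-0.1,0],[0,-0.12,0],[0,-0.12,-0.05],[0,-0.12,-0.1],[0,-0.12,-0.15],[0,-0.12,-0.2],[0,-0.12,-0.25],[0,-0.12,-0.3],[0,-0.12,-0.35],[0,-0.12,-0.4],[0,-0.12,-0.4]], fingers=[1,1,1,1,1,1,1,1,1,1,1,1])

```text
clock: 3.1
eef_pos: [588.2, -144.4, 111.7]
eef_rot: [-3.128, -0.006, 1.762]
wrist_force: [-1.3, 0.5, -0.4]
width: 85.5
```

```bash
python3 - <<'E'
from h import *
p,d=r.grab_frame("scene"); q,e=r.grab_frame("top")
a=cv2.resize(p[190:310,210:410],None,fx=4,fy=4,interpolation=cv2.INTER_CUBIC)[:280*2]
cv2.imwrite("pics/s2.png",a[:,:,::-1])
o=r.get_obs();print(o["eef_pos"],o["eef_rot"],o["wrist_force"],o["clock"],o["q"].round(2))
E
```

```text
[ 592.8759205  -146.54192713  117.96479035] [-3.13851114e+00 -1.05289455e-03  1.76093708e+00] [0.94843993 0.89549688 0.48462916] 3.2 [-0.1   0.63  0.39  1.96 -0.39  0.63  0.73]
```

View pics/s2.png

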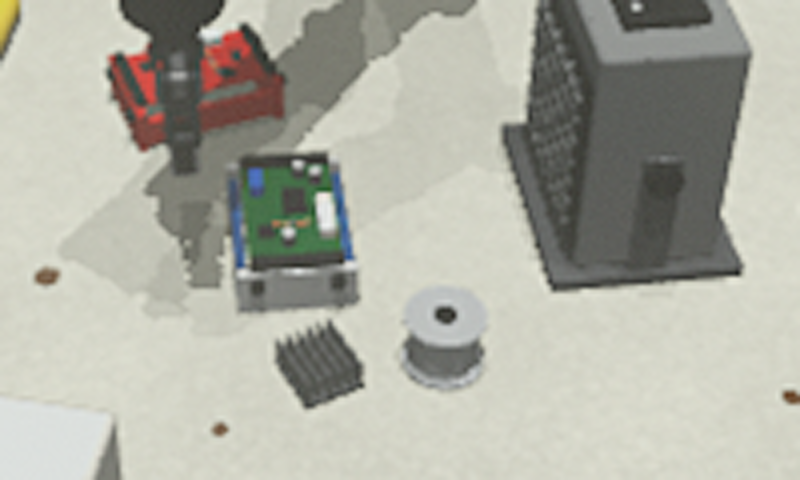

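The fingers hang at crop pixel (185,165), behind the holder's rear bar at crop (232,240), clear of the red look-alike. Next I lower.

Call:
apply_moves(rot=[[0,0,0],[0,0,0],[0,0,0],[0,0,0],[0,0,0],[0,0,0]], dp=[[0,0,-0.04],[0,0,-0.08],[0,0,-0.12],[0,0,-0.14],[0,0,-0.148],[0,0,-0.148]], fingers=[1,1,1,1,1,1])

```text
clock: 3.7
eef_pos: [595.1, -147.1, 9.0]
eef_rot: [3.14, 0.001, 1.761]
wrist_force: [-0.1, -0.1, 0.1]
width: 85.6
```

```bash
python3 - <<'E'
from h import *
o=r.get_obs();print(o["eef_pos"],o["eef_rot"],o["wrist_force"],o["clock"])
E
```

```text
[ 595.14083046 -147.13412884    8.97878985] [3.13965900e+00 8.89515193e-04 1.76118259e+00] [-0.09469056 -0.08861887  0.08399421] 3.7
```

Call:
apply_moves(rot=[[0,0,0],[0,0,0],[0,0,0],[0,0,0],[0,0,0],[0,0,0],[0,0,0],[0,0,0],[0,0,0],[0,0,0],[0,0,0],[0,0,0]], dp=[[0,0,-0.007],[-0.002,0.01,-0.007],[-0.004,0.02,-0.007],[-0.006,0.03,-0.007],[-0.008,0.04,-0.007],[-0.01,0.05,-0.007],[-0.0116,0.06,-0.007],[-0.0135,0.07,-0.007],[-0.0155,0.08,-0.007],[-0.0174,0.09,-0.007],[-0.0194,0.1,-0.007],[-0.0194,0.1,-0.007]], fingers=[1,1,1,1,1,1,1,1,1,1,1,1])

```text
clock: 4.7
eef_pos: [578.4, -68.6, 2.2]
eef_rot: [-3.14, -0.003, 1.764]
wrist_force: [-0.5, -0.1, -0.4]
width: 85.4
```

```bash
python3 - <<'E'
from h import *
p,d=r.grab_frame("scene"); q,e=r.grab_frame("top")
a=cv2.resize(p[190:310,230:400],None,fx=3,fy=3,interpolation=cv2.INTER_CUBIC)
b=cv2.resize(q[170:290,150:320],None,fx=3,fy=3,interpolation=cv2.INTER_CUBIC)
cv2.imwrite("pics/s3.png",cv2.resize(np.hstack([a,b]),(800,282))[:,:,::-1])
o=r.get_obs();print(o["eef_pos"],o["eef_rot"],o["wrist_force"],o["clock"])
E
```

```text
[578.45276472 -69.95062521   2.13947359] [-3.13999220e+00 -2.00322681e-03  1.76281593e+00] [-0.40319408  0.72490253  0.02354702] 4.8
```

View pics/s3.png

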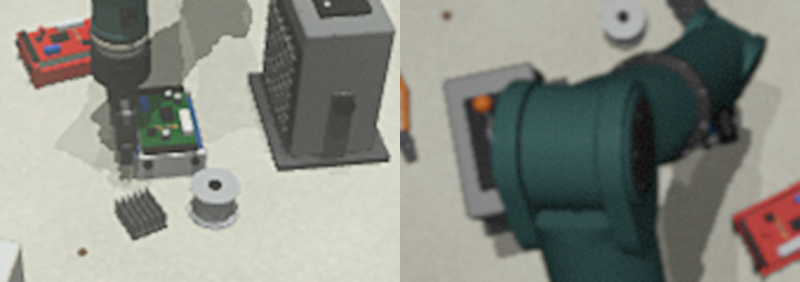

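The holder slides upright with both fingers on the bar. In the top view the forearm is drawn over the extractor roof, so I check the height clearance.

```bash
python3 - <<'E'
from h import *
q,e=r.grab_frame("top");P=cloud("top",e);
for n in("top",):
    Z=P[...,2]
    m=(Z>300); X=P[m]; print("arm points y>40:")
    for y0 in range(-100,200,30):
        s=X[(X[:,1]>y0)&(X[:,1]<y0+30)]
        if len(s): print(y0,len(s),"z",s[:,2].min().round(),s[:,2].max().round(),"x",s[:,0].min().round(),s[:,0].max().round())
o=r.get_obs();print(o["q"].round(2))
E
```

```text
arm points y>40:
-100 371 z 305.0 505.0 x 508.0 622.0
-70 1870 z 300.0 1532.0 x 32.0 633.0
-40 2798 z 307.0 750.0 x 39.0 603.0
-10 3928 z 426.0 796.0 x 60.0 528.0
20 3287 z 311.0 789.0 x 37.0 515.0
50 1923 z 300.0 784.0 x 32.0 487.0
80 404 z 711.0 782.0 x 369.0 484.0
[-0.14  0.78  0.26  2.06 -0.52  0.37  0.73]
```

Call:
apply_moves(rot=[[0,0,0],[0,0,0],[0,0,0],[0,0,0],[0,0,0],[0,0,0],[0,0,0],[0,0,0],[0,0,0],[0,0,0],[0,0,0],[0,0,0]], dp=[[-0.0016,0.008,0],[-0.0031,0.016,0],[-0.0046,0.024,0],[-0.0062,0.032,0],[-0.0077,0.04,0],[-0.0093,0.048,0],[-0.0108,0.056,0],[-0.0124,0.064,0],[-0.0139,0.072,0],[-0.0155,0.08,0],[-0.017,0.088,0],[-0.017,0.088,0]], fingers=[1,1,1,1,1,1,1,1,1,1,1,1])

```text
clock: 5.85
eef_pos: [566.1, -3.5, 2.5]
eef_rot: [-3.141, -0.002, 1.763]
wrist_force: [0.1, -0.1, -0.5]
width: 85.4
```

```bash
python3 - <<'E'
from h import *
p,d=r.grab_frame("scene")
a=cv2.resize(p[190:290,250:400],None,fx=5,fy=5,interpolation=cv2.INTER_CUBIC)
cv2.imwrite("pics/s4.png",a[:,:,::-1])
o=r.get_obs();print(o["eef_pos"],o["eef_rot"],o["wrist_force"],o["clock"],o["q"].round(2))
print((np.array(o["eef_pos"])[:2]-[504.2,186.9])@[-.19,.982])
E
```

```text
[566.23128445  -4.17186377   2.52041347] [-3.14116210e+00 -1.18216583e-03  1.76278417e+00] [0.55828746 0.09081819 0.15147717] 5.9 [-0.26  0.77  0.26  2.09 -0.56  0.35  0.65]
-199.41851426391628
```

View pics/s4.png

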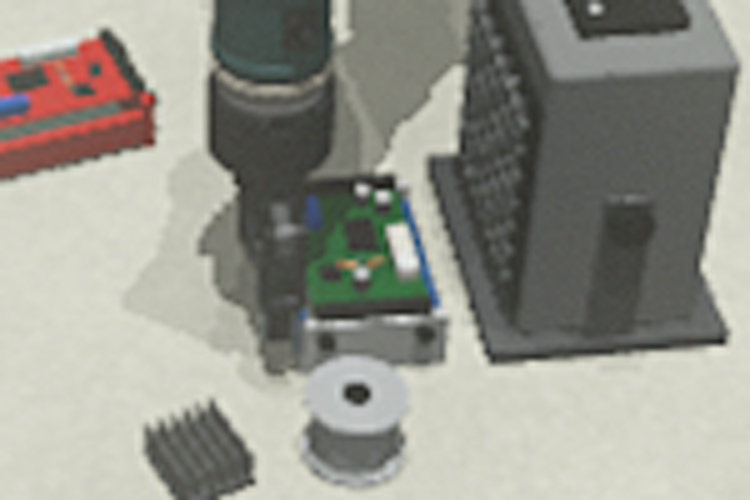

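The holder is upright and square to the foot, with about 25 mm to go (its front at crop x≈440, the foot's edge at ≈475). I continue slowly.

Call:
apply_moves(rot=[[0,0,0],[0,0,0],[0,0,0],[0,0,0],[0,0,0],[0,0,0]], dp=[[-0.0011,0.0055,0],[-0.0021,0.011,0],[-0.0032,0.0165,0],[-0.0043,0.022,0],[-0.0051,0.0262,0],[-0.0051,0.0262,0]], fingers=[1,1,1,1,1,1])

```text
clock: 6.4
eef_pos: [562.6, 15.0, 2.6]
eef_rot: [3.142, -0.001, 1.762]
wrist_force: [0.0, 1.0, 0.7]
width: 85.1
```

Call:
apply_moves(rot=[[0,0,0],[0,0,0],[0,0,0]], dp=[[-0.0005,0.0026,0],[-0.0008,0.004,0],[-0.0008,0.004,0]], fingers=[1,1,1])

```text
clock: 6.65
eef_pos: [562.1, 17.1, 2.5]
eef_rot: [-3.142, -0.0, 1.761]
wrist_force: [0.4, -1.0, 2.0]
width: 85.5
```

Call:
apply_moves(rot=[[0,0,0],[0,0,0],[0,0,0]], dp=[[-0.0005,0.0026,0],[-0.0008,0.004,0],[-0.0008,0.004,0]], fingers=[1,1,1])

```text
clock: 6.9
eef_pos: [561.4, 20.1, 2.6]
eef_rot: [3.142, -0.0, 1.761]
wrist_force: [-0.2, -1.7, 0.8]
width: 85.4
```

Call:
apply_moves(rot=[[0,0,0],[0,0,0],[0,0,0]], dp=[[-0.0005,0.0026,0],[-0.0008,0.004,0],[-0.0008,0.004,0]], fingers=[1,1,1])

```text
clock: 7.15
eef_pos: [561.3, 21.2, 2.6]
eef_rot: [3.141, 0.003, 1.761]
wrist_force: [0.8, -4.6, 0.3]
width: 85.2
```

Call:
apply_moves(rot=[[0,0,0],[0,0,0],[0,0,0]], dp=[[-0.0005,0.0026,0],[-0.0008,0.004,0],[-0.0008,0.004,0]], fingers=[1,1,1])

```text
clock: 7.4
eef_pos: [561.3, 21.2, 2.8]
eef_rot: [3.14, 0.007, 1.76]
wrist_force: [1.3, -9.4, 0.2]
width: 85.1
```

```bash
python3 - <<'E'
from h import *
p,d=r.grab_frame("scene")
a=cv2.resize(p[190:290,250:400],None,fx=5,fy=5,interpolation=cv2.INTER_CUBIC)
cv2.imwrite("pics/s5.png",a[:,:,::-1])
o=r.get_obs();print(o["eef_pos"],o["eef_rot"],o["wrist_force"],o["clock"],o["q"].round(2))
E
```

```text
[561.29438969  21.23778928   2.82661484] [3.13955493 0.00659015 1.75970043] [ 1.34920123 -9.46617321 -0.16354727] 7.45 [-0.31  0.76  0.27  2.11 -0.57  0.34  0.62]
```

View pics/s5.png

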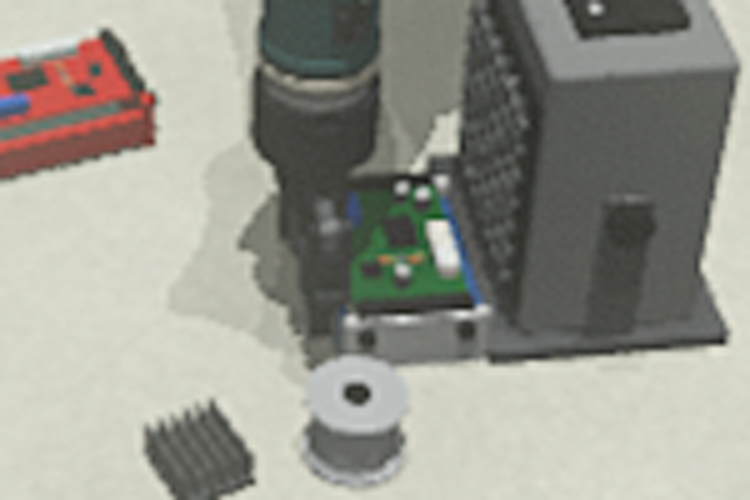

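Contact: the holder's front is flush along the foot edge (crop (485,330) to (440,175)) with 9.5 N of back force. I back off, rise, and shut the fingers for the lever.

Call:
apply_moves(rot=[[0,0,0],[0,0,0],[0,0,0],[0,0,0],[0,0,0],[0,0,0],[0,0,0],[0,0,0],[0,0,0],[0,0,0],[0,0,0],[0,0,0]], dp=[[0.003,-0.015,0],[0.006,-0.03,0],[0.009,-0.045,0],[0.0115,-0.06,0],[0.0115,-0.06,0.05],[0.0115,-0.06,0.1],[0.0115,-0.06,0.15],[0.0115,-0.06,0.2],[0.0115,-0.06,0.25],[0.0115,-0.06,0.3],[0.0115,-0.06,0.35],[0.0115,-0.06,0.4]], fingers=[1,1,1,1,1,1,1,0,0,0,0,0])

```text
clock: 8.45
eef_pos: [568.1, -19.6, 304.4]
eef_rot: [-3.141, -0.0, 1.761]
wrist_force: [0.9, 0.5, -0.7]
width: 25.7
```

```bash
python3 - <<'E'
from h import *
o=r.get_obs();print(o["eef_pos"],o["eef_rot"],o["wrist_force"],o["clock"],o["q"].round(2),o["width"])
p,d=r.grab_frame("scene");np.savez("s6.npz",p=p,d=d)
p,d=r.grab_frame("top");np.savez("t6.npz",p=p,d=d)
E
```

```text
[568.09293865 -19.62672004 304.36611575] [-3.14079956e+00 -4.99023249e-04  1.76057486e+00] [ 0.86149253  0.52044418 -0.74511689] 8.45 [-0.5   0.36  0.6   1.91 -0.25  0.95  0.41] 25.654068463296838
```

Call:
apply_moves(rot=[[0,0,0],[0,0,0],[0,0,0],[0,0,0],[0,0,0],[0,0,0],[0,0,0],[0,0,0],[0,0,0],[0,0,0],[0,0,0],[0,0,0]], dp=[[0,0,0.05],[0,0,0.09],[0.01,0.05,0.1],[0.016,0.1,0.1],[0.016,0.15,0.1],[0.016,0.2,0.1],[0.016,0.25,0.1],[0.016,0.28,0.1],[0.016,0.304,0.1],[0.016,0.304,0.1],[0.016,0.304,0.06],[0.016,0.304,0.06]], fingers=[0,0,0,0,0,0,0,0,0,0,0,0])

```text
clock: 9.55
eef_pos: [577.9, 206.9, 342.9]
eef_rot: [-3.132, 0.002, 1.76]
wrist_force: [-0.7, 0.0, -1.1]
width: -0.0
```

```bash
python3 - <<'E'
from h import *
p,d=r.grab_frame("scene")
a=cv2.resize(p[110:270,270:450],None,fx=3.5,fy=3.5,interpolation=cv2.INTER_CUBIC)
cv2.imwrite("pics/s7.png",a[:,:,::-1])
o=r.get_obs();print(o["eef_pos"],o["eef_rot"],o["wrist_force"],o["clock"],o["q"].round(2),o["width"])
h=cv2.cvtColor(p,cv2.COLOR_RGB2HSV)
m=(h[...,0]<14)&(h[...,1]>150)&(h[...,2]>110);m[:165]=0;m[185:]=0;m[:,:365]=0;m[:,395:]=0
v,u=np.nonzero(m);print(len(u),u.mean(),v.mean())
R1=ray("scene",u.mean(),v.mean(),279);R2=ray("top",184.64,213.5,279);print(R1,R2)
E
```

```text
[578.65689695 206.76471848 344.67432932] [-3.13421511e+00  1.92721595e-03  1.75930094e+00] [-0.05192053  0.60423909  0.65497011] 9.6 [-0.82  0.38  0.55  1.76 -0.22  1.07  0.  ] -0.07021429692878979
0 nan nan
[nan nan nan] [538.48580346 196.09781376 279.        ]<stdin>:8: RuntimeWarning: Mean of empty slice.
  ret = ret.dtype.type(ret / rcount)
<stdin>:9: RuntimeWarning: Mean of empty slice.
```

View pics/s7.png

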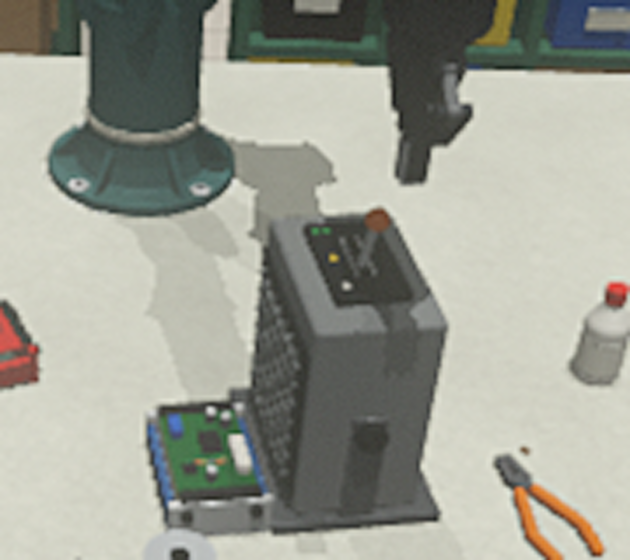

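Holder flush on the foot. The fingers hang at crop (412,180) and the knob, now in shade, is at (376,220). I check these by projection.

```bash
python3 - <<'E'
from h import *
print("knob proj",proj("scene",[539.5,195,279]),"seen",270+376/3.5,110+220/3.5, ray("scene",270+376/3.5,110+220/3.5,279))
o=r.get_obs()["eef_pos"];print("tip proj",proj("scene",o),"seen",270+412/3.5,110+183/3.5,o)
print("white",ray("scene",270+346/3.5,110+286/3.5,222),"yel",ray("scene",270+333/3.5,110+258/3.5,222))
E
```

```text
knob proj [377.5632445  173.68868445] seen 377.42857142857144 172.85714285714286 [535.32088759 195.00608016 279.        ]
tip proj [386.77998197 160.7619302 ] seen 387.7142857142857 162.28571428571428 [578.65689695 206.76471848 344.67432932]
white [545.96323252 177.32289491 222.        ] yel [506.70660752 169.58344593 222.        ]
```

Call:
apply_moves(rot=[[0,0,0],[0,0,0],[0,0,0],[0,0,0],[0,0,0],[0,0,0]], dp=[[0.006,-0.004,0],[0.006,-0.004,-0.03],[0.006,-0.004,-0.06],[0.006,-0.004,-0.09],[0.006,-0.004,-0.114],[0.006,-0.004,-0.114]], fingers=[0,0,0,0,0,0])

```text
clock: 10.1
eef_pos: [584.0, 204.3, 259.7]
eef_rot: [-3.136, 0.001, 1.76]
wrist_force: [-0.4, 0.1, -0.2]
width: -0.1
```

Call:
apply_moves(rot=[[0,0,0],[0,0,0],[0,0,0],[0,0,0],[0,0,0],[0,0,0],[0,0,0],[0,0,0]], dp=[[-0.008,-0.0015,0],[-0.016,-0.003,0],[-0.024,-0.0046,0],[-0.032,-0.0062,0],[-0.04,-0.0077,0],[-0.048,-0.0093,0],[-0.056,-0.0108,0],[-0.056,-0.0108,0]], fingers=[0,0,0,0,0,0,0,0])

```text
clock: 10.77
eef_pos: [547.5, 198.8, 265.6]
eef_rot: [3.129, -0.002, 1.761]
wrist_force: [3.7, 0.3, 2.9]
width: 0.3
```

Call:
apply_moves(rot=[[0,0,0],[0,0,0],[0,0,0],[0,0,0],[0,0,0],[0,0,0],[0,0,0],[0,0,0],[0,0,0],[0,0,0]], dp=[[-0.008,-0.0015,0],[-0.016,-0.003,0],[-0.024,-0.0046,0],[-0.032,-0.0062,0],[-0.04,-0.0077,0],[-0.048,-0.0093,0],[-0.056,-0.0108,0],[-0.064,-0.0124,0],[-0.07,-0.0135,0],[-0.07,-0.0135,0]], fingers=[0,0,0,0,0,0,0,0,0,0])

```text
clock: 11.6
eef_pos: [488.7, 187.3, 261.5]
eef_rot: [-3.139, -0.0, 1.761]
wrist_force: [0.1, -0.8, -0.6]
width: -0.4
```

```bash
python3 - <<'E'
from h import *
p,d=r.grab_frame("scene")
a=cv2.resize(p[120:220,310:430],None,fx=5,fy=5,interpolation=cv2.INTER_CUBIC)
cv2.imwrite("pics/s8.png",a[:,:,::-1])
o=r.get_obs();print(o["eef_pos"],o["eef_rot"],o["wrist_force"],o["clock"],o["q"].round(2))
print((np.array(o["eef_pos"])[:2]-[504.2,186.9])@[-.982,-.19])
E
```

```text
[489.07520348 187.37256788 261.58613884] [-3.13853476e+00  7.97855598e-06  1.76145522e+00] [ 0.23881083 -0.04615924 -1.2159344 ] 11.65 [-0.87  0.34  0.54  2.04 -0.23  0.82 -0.  ]
14.76276228726549
```

View pics/s8.png

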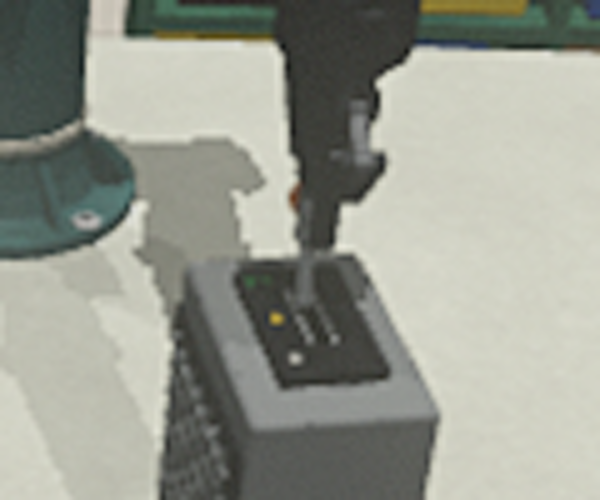

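The knob shows ahead of the fingers at crop (295,200), towards the green dots, and the force is near zero, so it has probably snapped over. I push gently to confirm the stop, then retreat.

Call:
apply_moves(rot=[[0,0,0],[0,0,0],[0,0,0]], dp=[[-0.004,-0.0008,0],[-0.006,-0.0012,0],[-0.006,-0.0012,0]], fingers=[0,0,0])

```text
clock: 11.9
eef_pos: [488.0, 187.2, 262.3]
eef_rot: [3.137, 0.0, 1.761]
wrist_force: [4.5, 1.3, -2.3]
width: 0.1
```

Call:
apply_moves(rot=[[0,0,0],[0,0,0],[0,0,0]], dp=[[-0.003,-0.0006,0],[-0.004,-0.0008,0],[-0.004,-0.0008,0]], fingers=[0,0,0])

```text
clock: 12.15
eef_pos: [487.8, 187.2, 262.9]
eef_rot: [3.131, 0.0, 1.761]
wrist_force: [8.9, 1.8, -5.4]
width: -0.3
```

Position holds while the force rises (9 N), so the lever is on the end stop. I retreat.

Call:
apply_moves(rot=[[0,0,0],[0,0,0],[0,0,0],[0,0,0],[0,0,0],[0,0,0],[0,0,0],[0,0,0],[0,0,0],[0,0,0],[0,0,0],[0,0,0]], dp=[[0.03,0.006,0],[0.07,0.0135,0],[0.1,0.019,0.03],[0.1,0.02,0.08],[0.1,0.02,0.13],[0.1,0.02,0.18],[0.1,0.06,0.2],[0.08,0.11,0.2],[0.05,0.16,0.2],[0.02,0.21,0.2],[0,0.26,0.2],[-0.02,0.31,0.2]], fingers=[0,0,0,0,0,0,0,0,0,0,0,0])

```text
clock: 13.15
eef_pos: [466.6, 418.0, 411.8]
eef_rot: [-3.138, 0.001, 1.761]
wrist_force: [0.5, -0.4, 0.4]
width: 0.3
```

Call:
apply_moves(rot=[[0,0,0],[0,0,0],[0,0,0],[0,0,0],[0,0,0],[0,0,0]], dp=[[0,0.05,0],[-0.02,0.1,0],[-0.04,0.15,0],[-0.06,0.18,0],[-0.06,0.18,0],[-0.06,0.18,0]], fingers=[0,0,0,0,0,0])

```text
clock: 13.65
eef_pos: [420.9, 554.0, 410.5]
eef_rot: [-3.138, 0.002, 1.766]
wrist_force: [1.2, -0.1, 0.4]
width: 0.3
```

```bash
python3 - <<'E'
from h import *
p,d=r.grab_frame("scene");q,e=r.grab_frame("top")
a=cv2.resize(p[150:300,260:420],(400,375),interpolation=cv2.INTER_CUBIC)
b=cv2.resize(q[160:310,150:310],(400,375),interpolation=cv2.INTER_CUBIC)
cv2.imwrite("pics/s9.png",np.hstack([a,b])[:,:,::-1])
P=cloud("top",e);holder(q,P,(250,224))
h=cv2.cvtColor(q,cv2.COLOR_RGB2HSV)
m=(h[...,0]<16)&(h[...,1]>120)&(h[...,2]>70);m[:190]=0;m[275:]=0;m[:,:165]=0;m[:,230:]=0
v,u=np.nonzero(m);K=ray("top",u.mean(),v.mean(),279);print("knob",len(u),K)
D=K[:2]-[504.2,186.9];print("knob ext xy",D@[-.19,.982],D@[-.982,-.19])
o=r.get_obs();print(o["eef_pos"],o["wrist_force"],o["clock"])
E
```

```text
green 234294 [array([616.6, -45.8]), array([1860.1, 1334.3]), np.float64(88.3)]
bars 700 [array([554.7,  78.2]), array([106.8,  87.8]), np.float64(11.8)]
all 1463 [array([518.3,  86.7]), array([135.7, 218.5]), np.float64(84.9)]
knob 54 [467.89306053 183.1191566  279.        ]
knob ext xy 3.185530276426799 36.37177480378872
[424.48479825 550.59124833 411.59904575] [ 0.09683007 -0.77880794  0.30812858] 13.75
```

View pics/s9.png

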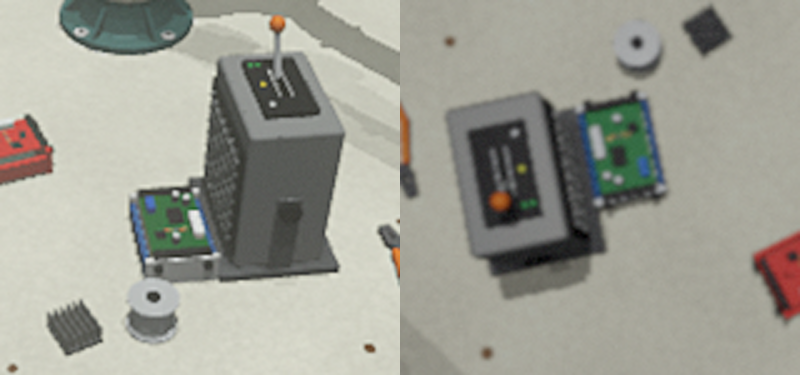

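```bash
python3 -c "
from plant import r
print(r.hand_in())"
```

```text
the job is handed in; nothing more can be done
None
```

The holder is against the extractor's foot and the lever is at full suction. I handed the job in at about 13.8 s, with the arm clear of everything.

- **Holder:** I pushed it with the two open fingers on the rear cross bar, straight along the extractor's x axis, until it met the foot at about 9.5 N. It stayed flat on the bench.
- **Lever:** I then pushed the knob with the shut fingers, past the detent to the end stop. The position held there while the force rose to about 9 N.

**Last checks, from the top camera:**
- **Knob position:** the knob is at extractor y = +36 mm, where full is +37 mm.
- **Holder position:** its centre measures x ≈ -116 mm against the nominal -120 mm. I put the difference down to camera error, since the pictures show no gap.
- **Sideways offset:** the holder still sits about 29 mm off the intake's middle, as it did at the start, but by its 128 mm width it lies within the foot.
- **Squareness:** its angle is within 1° of the extractor's (11.8° against 11.0°), which is within measurement noise.
- **Other things on the bench:** the spool, the heat sink and the red look-alike look undisturbed in the last pictures. I did not measure them. The arm went nowhere near the other items.

One check failed: two of the three holder outline masks ("green" and "all") merged with other areas in the last picture. The holder figures above rest on the remaining one, plus the contact force and the pictures.

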